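Clear the lens-edging deck

TASK

Clear the raised work deck after a lens job: get both lens offcuts (the half-moon and the crescent) into the waste bin beside the deck, by pushing or carrying, and lay the whole round lens flat on the sloped wooden rest on the deck's other side, without dropping it. The order is up to you; leave the spectacle case, the cleaner bottle and the tray of glasses where they are.

Things in the scene. Friction and masses are not known exactly. Their poses are not given: they have to be found in the camera images.
- deck: Fixed raised work deck: grey drawer plinth with a flat light-wood top, 220 (its x) x 240 (its y) x 70 high. Origin: centre of its underside, on the table; z up. Its drawer front faces -x, towards the robot; the drawer is only a look. The offcuts and the lens start flat on its top, in any order. It stands anywhere within some 80 mm, turned up to 0.25 rad.
- bin: Fixed open waste bin, grey plastic, 160 (its x) x 140 (its y) x 62 high, walls 4, floor 4; nothing in it at the start. Origin: centre of its underside, on the table; z up. It stands with its long side against the deck's left or right side (2 to 6 mm gap), its rim 8 below the deck's top; parallel to the deck.
- rest: Fixed lens rest on a grey stand, across the deck from the bin, parallel to the deck: light-wood sloped plate 100 x 100 x 6. Origin: centre of its upper face, 70 above the table; z: the face's upward normal; y: level across the slope; x: up the slope, away from the robot. Slope 20 degrees, low edge towards the robot with a lip 8 above the face (x = -50 to -56); other edges open.
- halfmoon: Loose offcut: half of a dark smoke-grey lens blank, a half disc of radius 34: straight edge 68 long, 34 wide, 14 thick, about 25 g. Origin: centre of its 68 x 34 outline, on the underside; x runs along the straight edge, which lies at y = -17; the arc's top is at y = +17; z up. Grips well across y.
- crescent: Loose offcut: C-shaped rim piece of a dark smoke-grey lens blank, 14 thick: arc of 140 degrees, inner radius 19, outer radius 35 (band 16 wide), about 15 g. Origin: middle of the band at mid-arc, on the underside; x points radially outward (the arc's centre is at x = -27, the outer edge at x = +8), the arc spans y = -33 to +33; z up. Grips well at the origin across x.
- lens: Loose whole round lens blank of the same dark smoke-grey plastic: disc of 54 diameter, 10 thick, about 30 g. Origin: centre of its underside; z along its axis, up at the start.
- lens_center (a point): Centre of the round lens, 5 above its underside.
- case: Bystander: closed black spectacle case, 65 x 160 (its y) x 45 high, loose, to the robot's right. Origin: centre of its underside.
- cleaner: Bystander: white lens-cleaner bottle, 52 diameter, 150 high, loose, standing beyond the case. Origin: centre of its underside.
- tray: Bystander: fixed white open job tray with a pair of glasses, 200 x 240 (its y) x 45 high, to the robot's left. Origin: centre of its underside.

How it is judged:
By the outcome, as a careful person would: the job done as asked, in the order asked, and still so for the second after the job is handed in, with the robot touching nothing.
It also fails if it takes over 58 s, if anything falls off the work surface, if the arm or the gripper's body presses on something with over 40 N, if the wrist force passes 120 N, or if a joint passes its speed limit or range.

ROBOT

A 6-joint arm with a two-finger parallel gripper is mounted at the origin on the work surface. World frame = base frame: x ahead of the robot, y to its left, z up, the work surface at z = 0. Lengths are in mm, angles in rad, forces in N, time in s.
With the tool pointing down it reaches from about 275 to 775 mm from the base axis. Payload 14.6 kg.
Tool frame: the origin (TCP) lies at the very end of the fingers, on their centre line; the grasp point (between the pads) lies 19 mm behind it; z points along the fingers, y is the line along which they close (so a half turn about z gives the same grasp; the last joint's range is limited). The gripper opens to 85 mm and grips with 20 to 120 N. Pads are 22 mm wide; open, the fingers measure 114 mm over their backs; the gripper's body (76 mm by 85 mm) begins 54 mm behind the grasp point. The pads swing forward as they close: fully open they stand 13 mm farther back than shut.
Start: joints at [1.141, 0.263, -0.048, 1.259, 0, 1.415], TCP at [142.466, 505.304, 231.278] pointing down, gripper open.
Joint ranges: [-2.65, 2.65], [-0.89, 1.7], [-1.18, 1.37], [-2.13, 2.11], [-1.35, 1.29], [-3.14, 3.14]. Speed limits (rad/s): [1.89, 1.89, 2.57, 2.79, 3.14, 3.14].

INTERFACE

Orientations are given as a unit quaternion [w, x, y, z].
In Python, from plant import sensors, imaging, job, find_in, cut_out gives the robot as it stands.
- The arm moves only by the tool carry_out, never from a script. Its argument "rows" is a list of rows, each an object with "dp": the shift along the tool's x, y, z in mm, a list of three; "rot": the turn, a rotation vector about the tool's x, y, z in degrees, a list of three; "hand": the opening, from -1 (shut) to 1 (fully open). In form: [{"dp": [x, y, z], "rot": [rx, ry, rz], "hand": hand}, ...]. A call has 1 to 20 rows; each row shifts and turns the commanded pose from where the row before left it, along the tool's axes as they then stand; what a row does not reach is not made up. A row lasts 1/8 s, in which the tool goes at most 62.5 mm and 10.7 degrees, less where a joint would pass 70% of its speed; a pose out of reach is approached as far as the arm can. A call with a gripper value outside its range is refused whole. The fingers move at their own pace and stop on an object; "grip_force" is the grip in N (left out, the last holds). Time passes only in rows, so rows that do not move let the fingers close. It gives the time, the measured TCP pose, the force, the opening and the grip force at its end, in the units of the state.
- sensors.get_obs(): the state, without advancing time (a new reading comes with each control period).
- imaging.camera(name): name is "side" or "top" or "wrist"; returns the picture (420x560x3 uint8, red, green, blue); there is no depth.
- imaging.get_calibration(name): a dict with "fx", "fy", "cx", "cy" (pixels), "position" and "rotation" of the camera in the world. Camera axes: x right, y down, z forward; pixel columns grow to the right and rows downward; lengths in mm; the calibration is good to about 2 mm. A picture is of the moment at which its call begins: read the wrist's pose just before it. get_calibration takes no time and is no camera call; for the wrist camera it gives the pose at the moment of the call.
- job.close_job(): hands the job in; it is judged then, once.
Trained networks look in the newest picture that a camera, given by its name, has taken for a name from the list of things; names that differ only in an ending like _2 or _b are one class to them, and where a whole thing is asked for, a point or a joint stands for the part that bears it (a point fixed in the world has none). Each returns a list of dicts, best first, with "confidence" (0 to 1); they miss things now and then, are a little off and sometimes report something else, mostly with a low value. They report only what shows in the picture. A call takes as long as a camera call.
- find_in(camera, query): "centre" ([column, row] in pixels, amid what is visible of it).
- cut_out(camera, query): "mask" (420x560 bool, what is visible of it) and "centre" ([column, row] in pixels, amid what is visible of it).
The state is a dict: "clock": time; "joints": joint angles; "joint_vel": joint speeds; "joint_torque": joint torques, N m; "tcp_pos": TCP position; "tcp_rot": TCP orientation; "wrist_force": force on the tool from outside, world axes, zero at the start; "torque": the same for the moment, N m; "finger_gap": opening from 0.0 (shut) to 1.0 (fully open); "finger_force": force on a finger pad.
Only numpy, scipy, OpenCV 4.12 (cv2) and the standard library are available. Lean on these libraries where they do the work, as an engineer would, in place of code of your own. Each camera call takes 0.05 s, during which the arm holds its last target. There are 200 camera calls.

## Working session

There is one attempt and no reset: what is moved stays moved. The work goes in short steps, Python scripts to look and compute and a tool call to move; the robot and the scene stay as the last step left them, time stands still between calls to the robot, and variables do not carry over. Pictures are saved under pics/ and viewed, at most 10 in all, crops included, and the job is handed in when it is done.

Besides the shell and the picture viewer there is one more tool, called after ">>>" in YAML: its name, and indented under it one key for each argument. carry_out: Moves the arm, as the interface text tells. Its arguments: {"type":"object","properties":{"rows":{"type":"array","items":{"type":"object","properties":{"dp":{"type":"array","items":{"type":"number"}},"rot":{"type":"array","items":{"type":"number"}},"hand":{"type":"number"}}}},"grip_force":{"type":"number"}},"required":["rows"]}

```bash
mkdir -p pics; ls
cat > h.py <<'E'
import numpy as np, cv2
from plant import sensors, imaging, job, find_in, cut_out
from scipy.spatial.transform import Rotation as R
def ray(cal,px):
    d=np.array([(px[0]-cal['cx'])/cal['fx'],(px[1]-cal['cy'])/cal['fy'],1.0])
    Rm=np.array(cal['rotation'])
    if Rm.size==4: Rm=R.from_quat(np.roll(Rm.ravel(),-1)).as_matrix()
    return np.array(cal['position']),Rm@d
def onz(cal,px,z):
    p,d=ray(cal,px); return p+d*(z-p[2])/d[2]
def proj(cal,P):
    Rm=np.array(cal['rotation'])
    if Rm.size==4: Rm=R.from_quat(np.roll(Rm.ravel(),-1)).as_matrix()
    q=(np.atleast_2d(P)-cal['position'])@Rm
    return np.c_[cal['fx']*q[:,0]/q[:,2]+cal['cx'],cal['fy']*q[:,1]/q[:,2]+cal['cy']]
def meet(r1,r2):
    (p,d),(q,e)=r1,r2; A=np.c_[d,-e]; s=np.linalg.lstsq(A,q-p,rcond=None)[0]
    a,b=p+s[0]*d,q+s[1]*e; return (a+b)/2,np.linalg.norm(a-b)
E
python3 - <<'E'
from h import *
ims=[]
np.set_printoptions(precision=3,suppress=True)
for c in ['top','side']:
    im=imaging.camera(c); cv2.imwrite(f'pics/{c}0.png',im[:,:,::-1]); cal=imaging.get_calibration(c); print(c,cal)
    for n in ['halfmoon','crescent','lens','deck','bin','rest']:
        for r in cut_out(c,n)[:2]:
            np.save(f'm_{c}_{n}.npy',r['mask']) if r is not None and r['confidence']>.5 else 0
            print(c,n,round(r['confidence'],2),np.round(r['centre'],1),r['mask'].sum())
print(sensors.get_obs())
E
```

```text
pics
top {'fx': 390.01305519920453, 'fy': 390.01305519920453, 'cx': 276.55183463482604, 'cy': 212.2069198369991, 'position': array([ 320.578,   13.283, 1204.718]), 'rotation': array([-0.072,  0.709, -0.699,  0.062])}
top crescent 0.72 [283.6 231.6] 230
top crescent 0.66 [303.9 202.4] 133
top lens 0.76 [261.5 207.3] 253
top deck 0.83 [283.4 220.1] 5556
top bin 0.74 [347.  223.4] 2657
top rest 0.57 [214.4 220.6] 1263
side {'fx': 521.1194716439622, 'fy': 521.1194716439622, 'cx': 274.2668030343367, 'cy': 217.758525843459, 'position': array([1166.593, 1108.557, 1091.823]), 'rotation': array([-0.121,  0.233,  0.869, -0.419])}
side halfmoon 0.46 [279.2 215.6] 175
side crescent 0.6 [251.1 212.3] 119
side lens 0.47 [267.3 237. ] 212
side deck 0.84 [270.1 227.8] 4356
side deck 0.61 [282.  216.3] 175
side bin 0.96 [240.1 195.5] 1261
side rest 0.74 [305.7 262.7] 814
{'clock': 0.7, 'joints': array([ 1.141,  0.263, -0.048,  1.259,  0.   ,  1.416]), 'joint_vel': array([-0.   ,  0.001, -0.   , -0.   ,  0.002, -0.001]), 'joint_torque': array([ -0.   , -63.731,  38.473,   0.001,  -0.   ,   0.   ]), 'tcp_pos': array([142.449, 505.299, 231.285]), 'tcp_rot': array([-0.   ,  0.137,  0.991,  0.   ]), 'wrist_force': array([-0.832, -0.078, -0.465]), 'torque': array([ 0.057, -0.001,  0.017]), 'finger_force': 0.0, 'finger_gap': 0.9976542269128221}
```

View top.

Run:
```python
import cv2,numpy as np
a=cv2.imread('pics/top0.png')[130:310,150:410]; b=cv2.imread('pics/side0.png')[130:330,150:400]
cv2.imwrite('pics/t1.png',cv2.resize(a,None,fx=3,fy=3)); cv2.imwrite('pics/s1.png',cv2.resize(b,None,fx=3,fy=3))
```

```text
(no output)
```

View pics/t1.png

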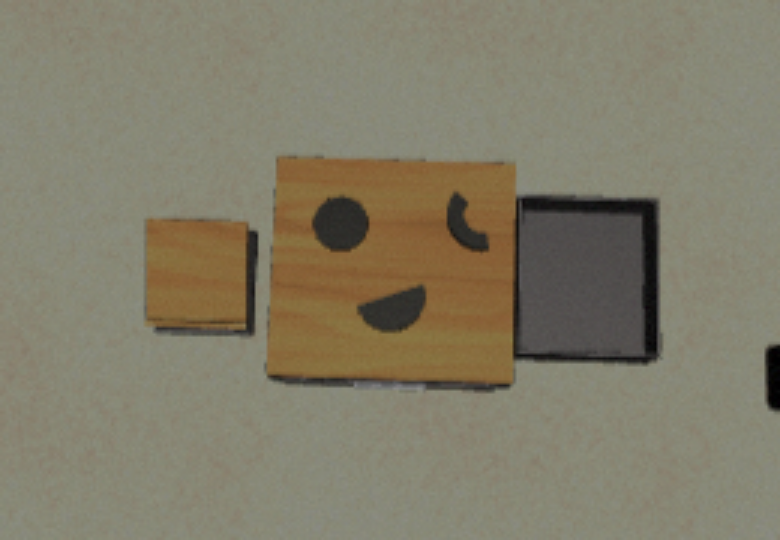

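View pics/s1.png

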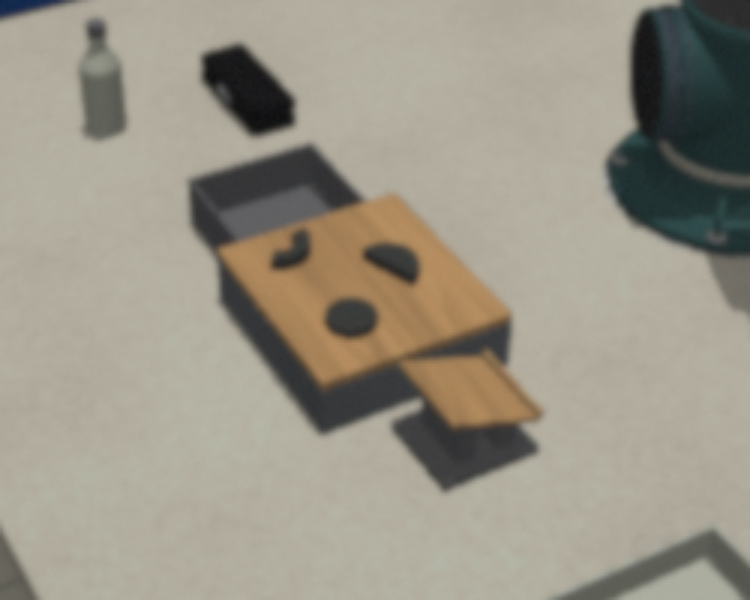

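The top view shows the lens (≈264,204), half-moon (≈281,232) and crescent (≈306,204) flat on the deck. The bin is to the right (−y) at about (346,223) and the rest to the left (+y) at about (216,221), with its lip towards the robot. The side view agrees.

Run:
```python
from h import *
np.set_printoptions(precision=1,suppress=True)
for c in ['top','side']:
    im=cv2.imread(f'pics/{c}0.png'); cal=imaging.get_calibration(c)
    m=np.load(f'm_{c}_deck.npy').astype(np.uint8) if c=='top' else None
    wood=((im[:,:,2].astype(int)-im[:,:,0])>45).astype(np.uint8)
    n,l,s,ce=cv2.connectedComponentsWithStats(wood)
    for i in range(1,n):
        if s[i,4]<700: continue
        cs,_=cv2.findContours((l==i).astype(np.uint8),cv2.RETR_CCOMP,cv2.CHAIN_APPROX_NONE)
        print(c,s[i,4],'deckish',ce[i])
        r=cv2.minAreaRect(np.argwhere(l==i)[:,::-1].astype(np.float32)); bp=cv2.boxPoints(r)
        if c=='top': print(np.array([onz(cal,p,70)[:2] for p in bp]))
        for k in cs:
            if 60<cv2.contourArea(k)<600:
                M=cv2.moments(k); p=(M['m10']/M['m00'],M['m01']/M['m00']); print('blob',np.array(p),cv2.contourArea(k),'z70..',onz(cal,p,79)[:2])
cal=imaging.get_calibration('top')
m=np.load('m_top_bin.npy'); 
r=cv2.minAreaRect(np.argwhere(m)[:,::-1].astype(np.float32)); print('bin',np.array([onz(cal,p,62)[:2] for p in cv2.boxPoints(r)]))
c=imaging.get_calibration('wrist'); o=sensors.get_obs()
T=R.from_quat(np.roll(o['tcp_rot'],-1)).as_matrix(); W=R.from_quat(np.roll(c['rotation'],-1)).as_matrix()
print(c['fx'],c['cx'],c['cy'],'off',T.T@(c['position']-o['tcp_pos']));print(T);print(T.T@W)
```

```text
top 1733 deckish [549.  121.9]
[[1028.9 -783.4]
 [1029.5 -855.6]
 [ 636.4 -808.6]
 [ 635.6 -740.7]]
top 5264 deckish [280.9 220.3]
[[ 411.7  139.3]
 [ 631.   140.4]
 [ 626.7 -104.4]
 [ 408.3  -96.9]]
blob [281.1 232.9] 257.5 z70.. [476.3  16.7]
blob [263.2 204.1] 292.0 z70.. [561.3  70.7]
blob [304.4 204.9] 165.5 z70.. [560.5 -50.7]
top 1176 deckish [214.9 220.7]
[[458.7 260.3]
 [565.6 262.9]
 [563.9 164. ]
 [457.2 163.1]]
side 4229 deckish [46.6 61. ]
side 3793 deckish [277.5 232.3]
blob [266.7 235.4] 208.5 z70.. [566.2  73.5]
blob [280.9 216.5] 189.0 z70.. [481.1  15.2]
blob [247.2 213.5] 122.5 z70.. [566.5 -49.9]
bin [[ 430.4  -99.5]
 [ 596.5 -104.7]
 [ 594.5 -251.4]
 [ 428.8 -242.3]]
290.40397647992006 277.3058146379447 203.12459664218275 off [  69.9   -1.1 -142.1]
[[-1.   0.3 -0. ]
 [ 0.3  1.   0. ]
 [ 0.   0.  -1. ]]
[[-0.  -1.  -0.3]
 [ 1.  -0.   0. ]
 [-0.  -0.3  1. ]]
```

>>> carry_out:
  rows:
    - {"dp":[-38,-31,-6],"rot":[0,0,0],"hand":0.6}
    - {"dp":[-38,-31,-6],"rot":[0,0,0],"hand":0.6}
    - {"dp":[-38,-31,-6],"rot":[0,0,0],"hand":0.6}
    - {"dp":[-38,-31,-6],"rot":[0,0,0],"hand":0.6}
    - {"dp":[-38,-31,-6],"rot":[0,0,0],"hand":0.6}
    - {"dp":[-38,-31,-6],"rot":[0,0,0],"hand":0.6}
    - {"dp":[-38,-31,-6],"rot":[0,0,0],"hand":0.6}
    - {"dp":[-38,-31,-6],"rot":[0,0,0],"hand":0.6}
    - {"dp":[-38,-31,-6],"rot":[0,0,0],"hand":0.6}
    - {"dp":[-38,-31,-6],"rot":[0,0,0],"hand":0.6}
    - {"dp":[-38,-31,-6],"rot":[0,0,0],"hand":0.6}
    - {"dp":[-38,-31,-6],"rot":[0,0,0],"hand":0.6}
    - {"dp":[0,0,0],"rot":[0,0,-8],"hand":0.6}
    - {"dp":[0,0,0],"rot":[0,0,-7.8],"hand":0.6}

```text
clock: 2.45
tcp_pos: [480.7, 22.9, 303.1]
tcp_rot: [-0.0, -0.002, 1.0, 0.0]
wrist_force: [0.2, 0.6, 0.3]
finger_gap: 0.803
finger_force: 0.0
```

```bash
cat > look.py <<'E'
from h import *
import sys
np.set_printoptions(precision=1,suppress=True)
tag=sys.argv[1]
o=sensors.get_obs(); cal=imaging.get_calibration('wrist'); im=imaging.camera('wrist')
cv2.imwrite(f'pics/{tag}.png',im[:,:,::-1]); np.save(tag+'_cal.npy',cal,allow_pickle=True)
print(o['clock'],o['tcp_pos'],o['tcp_rot'].round(3),o['finger_gap'])
for n in ['halfmoon','crescent','lens','deck','bin','rest']:
    for r in cut_out('wrist',n)[:1]:
        np.save(f'{tag}_{n}.npy',r['mask']); m=r['mask'].astype(np.uint8)
        print(n,round(r['confidence'],2),np.array(r['centre']),m.sum(),onz(cal,r['centre'],{'deck':70,'bin':62,'rest':70,'lens':78}.get(n,82)))
E
python3 look.py w1
```

```text
2.45 [480.7  22.9 303.1] [-0. -0.  1.  0.] 0.8028527400224759
halfmoon 0.63 [275.4 174.5] 1181 [476.1  19.8  82. ]
crescent 0.78 [225.5 234.3] 758 [557.4 -47.   82. ]
lens 0.59 [312.9 236.6] 1164 [562.   70.9  78. ]
deck 0.7 [274.1 187.6] 24383 [495.8  18.   70. ]
bin 0.56 [134.6 194.6] 11796 [ 508.  -171.8   62. ]
rest 0.67 [419.9 197.5] 5967 [508.6 212.9  70. ]
```

View pics/w1.png

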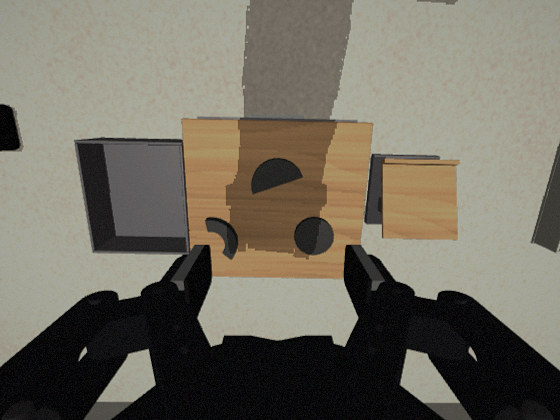

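The wrist view shows the half-moon (275,175) with its straight edge towards the gripper, the crescent (222,238) opening left-down, and the lens (314,236). The bin is at the left and the rest at the right. Next I fit the poses.

```bash
cat > fit.py <<'E'
from h import *
import sys
from scipy.optimize import minimize
np.set_printoptions(precision=2,suppress=True)
a=np.linspace(0,np.pi,40); b=np.radians(np.linspace(-70,70,30)); t=np.linspace(0,2*np.pi,60)
SH={'halfmoon':(np.c_[34*np.cos(a),34*np.sin(a)-17],14),
 'crescent':(np.r_[np.c_[35*np.cos(b)-27,35*np.sin(b)],np.c_[19*np.cos(b)-27,19*np.sin(b)][::-1]],14),
 'lens':(np.c_[27*np.cos(t),27*np.sin(t)],10)}
def blob(im,near,rmax=40):
    h=im.max(2); m=(h<70).astype(np.uint8); n,l,s,c=cv2.connectedComponentsWithStats(m)
    k=[i for i in range(1,n) if 80<s[i,4]<6000]; i=min(k,key=lambda i:np.hypot(*(c[i]-near))); return l==i
def fit(m,cal,name,g,z):
    P,h=SH[name]; S=8
    y0,x0=np.maximum(np.argwhere(m).min(0)-15,0); y1,x1=np.argwhere(m).max(0)+15
    M=cv2.resize(m[y0:y1,x0:x1].astype(np.float32),None,fx=4,fy=4,interpolation=cv2.INTER_LINEAR)
    def cost(v):
        c,s=np.cos(v[2]),np.sin(v[2]); Q=P@np.array([[c,s],[-s,c]])+v[:2]; I=np.zeros(M.shape,np.uint8)
        for zz in np.linspace(z,z+h,5):
            q=(proj(cal,np.c_[Q,np.full(len(Q),zz)])-[x0,y0]+.5)*4
            cv2.fillPoly(I,[np.round(q*16).astype(np.int32)],1,cv2.LINE_8,4)
        return np.abs(I-M).sum()/M.sum()
    r=[minimize(cost,[*g,y],method='Nelder-Mead',options=dict(initial_simplex=np.array([[*g,y],[g[0]+8,g[1],y],[g[0],g[1]+8,y],[g[0],g[1],y+.6]]))) for y in ([0] if name=='lens' else np.arange(-3,3.2,1))]
    r=min(r,key=lambda r:r.fun); return r.x,r.fun
E
python3 - <<'E'
from fit import *
cw=np.load('w1_cal.npy',allow_pickle=True).item(); W=cv2.imread('pics/w1.png')
ct,cs=imaging.get_calibration('top'),imaging.get_calibration('side'); S=cv2.imread('pics/side0.png');T=cv2.imread('pics/top0.png')
for n,w,s,t,g in [('halfmoon',(275,175),(280.9,216.5),(281.1,232.9),(476,18)),('crescent',(222,238),(247.2,213.5),(304.4,204.9),(559,-49)),('lens',(314,236),(266.7,235.4),(263.2,204.1),(562,71))]:
    m=blob(W,w); c=np.argwhere(m).mean(0)[::-1]
    print(n,m.sum(),c,'fit',*fit(m,cw,n,g,70)); 
    print('  z w-side',*meet(ray(cw,c),ray(cs,s)),' top-side',*meet(ray(ct,t),ray(cs,s)))
# rest, deck, bin corners in wrist
for n in ['deck','rest']:
    m=np.load(f'w1_{n}.npy').astype(np.uint8); r=cv2.minAreaRect(np.argwhere(m)[:,::-1].astype(np.float32)); print(n,cv2.boxPoints(r))
hs=W.astype(int); wood=((hs[:,:,2]-hs[:,:,0])>40).astype(np.uint8); nn,l,s,c=cv2.connectedComponentsWithStats(wood)
for i in range(1,nn):
    if s[i,4]>2000: k=cv2.convexHull(np.argwhere(l==i)[:,::-1].astype(np.int32)); print(s[i,4],cv2.approxPolyDP(k,5,True).reshape(-1,2).tolist())
E
```

```text
halfmoon 1158 [273.83 174.14] fit [473.81  16.56   1.9 ] 0.05040175840258598
  z w-side [478.55  16.07  77.67] 5.383056113501517  top-side [478.52  15.28  77.37] 4.544622711055119
crescent 653 [224.07 234.24] fit [557.31 -44.15   2.09] 0.10924339294433594
  z w-side [562.57 -52.38  74.3 ] 5.333333756572424  top-side [563.06 -52.27  75.55] 4.023267707669875
lens 1169 [313.09 235.32] fit [561.49  71.15   0.35] 0.08432354032993317
  z w-side [562.6   70.56  74.97] 3.0545573230162915  top-side [563.03  70.29  75.28] 1.9661380472380827
deck [[182. 278.]
 [182. 115.]
 [371. 115.]
 [371. 278.]]
rest [[380.91 238.4 ]
 [382.06 158.6 ]
 [458.11 159.7 ]
 [456.95 239.51]]
23751 [[372, 123], [360, 241], [343, 278], [216, 276], [190, 249], [182, 119]]
5970 [[459, 161], [457, 239], [384, 238], [385, 158]]
```

Run:
```python
from h import *
np.set_printoptions(precision=1,suppress=True)
cw=np.load('w1_cal.npy',allow_pickle=True).item(); cs=imaging.get_calibration('side'); ct=imaging.get_calibration('top')
for nm,w,s,t,z in [('hi+y',(457.5,239.5),(301,272.7),(199,204),87),('hi-y',(383.5,238.5),(284,250),(232,204),87),('lip+y',(459.5,160.5),(330.3,267.3),(198.5,239),58),('lip-y',(384.5,158.5),(312.3,246.7),(232,239),58)]:
    print(nm,meet(ray(cw,w),ray(cs,s)),'w',onz(cw,w,z),'s',onz(cs,s,z))
o=sensors.get_obs(); print(o['joints'])
```

```text
hi+y (array([564.2, 263.5,  83.8]), np.float64(2.8291703915226094)) w [561.7 262.2  87. ] s [567.3 265.4  87. ]
hi-y (array([560.2, 163.3,  87.9]), np.float64(0.28820079846537267)) w [560.7 163.6  87. ] s [559.5 162.6  87. ]
lip+y (array([462.4, 264. ,  57.2]), np.float64(4.021192828765945)) w [460.7 264.7  58. ] s [464.9 263.9  58. ]
lip-y (array([459.2, 164.3,  57.4]), np.float64(1.8130219815950324)) w [458.4 164.6  58. ] s [460.4 164.4  58. ]
[-0.1  0.2  0.   1.4  0.  -0.1]
```

>>> carry_out:
  rows:
    - {"dp":[-27,16,40],"rot":[0,0,0],"hand":0.6}
    - {"dp":[-27,16,45],"rot":[0,0,0],"hand":0.6}
    - {"dp":[-27.3,16,50],"rot":[0,0,0],"hand":0.6}
    - {"dp":[0,0,45],"rot":[0,0,0],"hand":0.6}
    - {"dp":[0,0,28],"rot":[0,0,0],"hand":0.6}
    - {"dp":[0,0,15],"rot":[0,0,0],"hand":0.6}
    - {"dp":[0,0,7],"rot":[0,0,0],"hand":0.6}
    - {"dp":[0,0,3],"rot":[0,0,0],"hand":0.6}
    - {"dp":[0,0,0],"rot":[0,0,0],"hand":0.6}
  grip_force: 25

```text
clock: 3.92
tcp_pos: [562.1, 71.6, 70.9]
tcp_rot: [0.001, -0.0, 1.0, -0.0]
wrist_force: [-0.0, 1.6, 0.2]
finger_gap: 0.804
finger_force: 0.0
```

Run:
```python
from h import *
im=imaging.camera('side'); cv2.imwrite('pics/s2.png',cv2.resize(im[180:270,220:320,::-1],None,fx=4,fy=4,interpolation=cv2.INTER_CUBIC))
im=imaging.camera('wrist'); cv2.imwrite('pics/w2.png',im[150:420,:,::-1])
cv2.imwrite('pics/c2.png',np.hstack([cv2.resize(cv2.imread('pics/s2.png'),(300,270)),cv2.resize(cv2.imread('pics/w2.png'),(500,270))]))
```

```text
(no output)
```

View pics/c2.png

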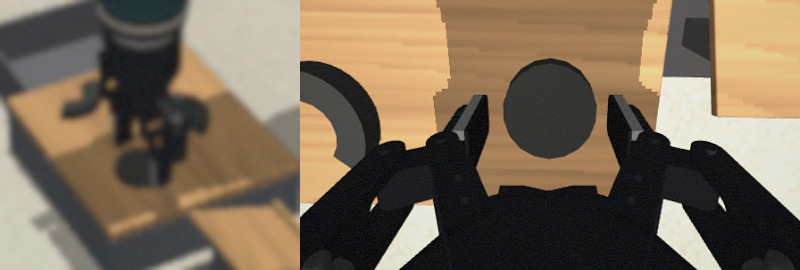

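The pads straddle the lens, which sits between the fingertips. I close on it.

>>> carry_out:
  rows:
    - {"dp":[0,0,1.5],"rot":[0,0,0],"hand":0.4}
    - {"dp":[0,0,0],"rot":[0,0,0],"hand":0.1}
    - {"dp":[0,0,0],"rot":[0,0,0],"hand":0.1}
    - {"dp":[0,0,0],"rot":[0,0,0],"hand":0.1}
  grip_force: 25

```text
clock: 4.53
tcp_pos: [561.8, 71.6, 69.2]
tcp_rot: [0.0, -0.0, 1.0, -0.0]
wrist_force: [-1.4, -0.4, 6.6]
finger_gap: 0.619
finger_force: 25.5
```

>>> carry_out:
  rows:
    - {"dp":[0,0,-6],"rot":[0,0,0],"hand":0.1}
    - {"dp":[0,0,-30],"rot":[0,0,0],"hand":0.1}
    - {"dp":[0,0,-45],"rot":[0,0,0],"hand":0.1}
    - {"dp":[18,30,0],"rot":[0,0,0],"hand":0.1}
    - {"dp":[22,36,0],"rot":[0,0,0],"hand":0.1}
    - {"dp":[22,36,0],"rot":[0,0,0],"hand":0.1}
    - {"dp":[18,30,0],"rot":[0,0,0],"hand":0.1}
    - {"dp":[6,10,0],"rot":[0,0,0],"hand":0.1}
    - {"dp":[0,0,0],"rot":[0,-7,0],"hand":0.1}
    - {"dp":[0,0,0],"rot":[0,-7,0],"hand":0.1}
    - {"dp":[0,0,0],"rot":[0,-6,0],"hand":0.1}
    - {"dp":[0,0,0],"rot":[0,0,0],"hand":0.1}

```text
clock: 6.02
tcp_pos: [474.2, 212.9, 149.7]
tcp_rot: [0.173, -0.001, 0.985, -0.0]
wrist_force: [0.3, -0.2, 0.1]
finger_gap: 0.614
finger_force: 26.4
```

```bash
cat > goto.py <<'E'
from h import *
import sys
np.set_printoptions(precision=2,suppress=True)
o=sensors.get_obs(); T=R.from_quat(np.roll(o['tcp_rot'],-1)).as_matrix(); print(o['tcp_pos'],o['finger_gap'],o['clock']); print(T[:,2],'yaw y',np.degrees(np.arctan2(T[1,1],T[0,1])),'j',o['joints'])
for a in sys.argv[1:]:
    g=np.array(eval(a)); print(a,T.T@(g-o['tcp_pos']))
E
python3 goto.py '(493,213.5,71.9)'
python3 - <<'E'
from h import *
c=imaging.get_calibration('wrist'); im=imaging.camera('wrist'); o=sensors.get_obs()
cv2.imwrite('pics/w3.png',im[:,:,::-1])
print(proj(c,o['tcp_pos']))
E
```

```text
[474.19 212.94 149.73] 0.6144973684481793 6.025
[ 0.34  0.   -0.94] yaw y 90.07129463317933 j [ 0.33  0.1  -0.57  0.57 -0.11  0.31]
(493,213.5,71.9) [ 8.9   0.57 79.57]
[[279.36040341 258.20506397]]
```

View pics/w3.png

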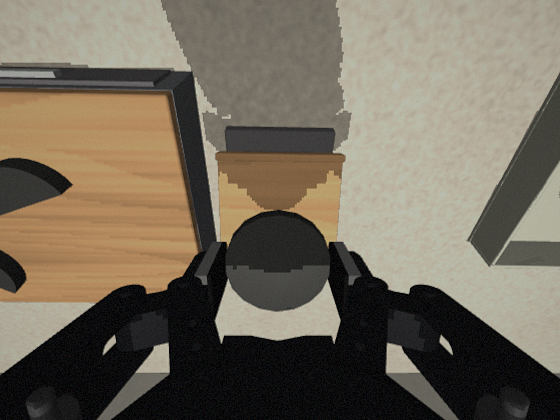

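The lens is held level with the rest plate and centred over it, columns 278 against 281. I descend along the plate's normal.

>>> carry_out:
  rows:
    - {"dp":[2,0.5,30],"rot":[0,0,0],"hand":0.1}
    - {"dp":[2,0,30],"rot":[0,0,0],"hand":0.1}
    - {"dp":[0,0,15],"rot":[0,0,0],"hand":0.1}
    - {"dp":[0,0,6],"rot":[0,0,0],"hand":0.1}
    - {"dp":[0,0,3],"rot":[0,0,0],"hand":0.1}
    - {"dp":[0,0,1.5],"rot":[0,0,0],"hand":0.1}
    - {"dp":[0,0,0],"rot":[0,0,0],"hand":0.1}

```text
clock: 6.95
tcp_pos: [501.2, 214.1, 68.4]
tcp_rot: [0.174, -0.0, 0.985, 0.0]
wrist_force: [-0.1, -0.5, -0.7]
finger_gap: 0.614
finger_force: 26.4
```

```bash
python3 goto.py '(501.2,213.5,64.1)'; python3 -c "
from h import *
print(sensors.get_obs()['wrist_force'])"
```

```text
[501.15 214.12  68.44] 0.6141981197534674 6.95
[ 0.34  0.   -0.94] yaw y 90.05784009361122 j [ 0.31  0.23 -0.67  0.34 -0.1   0.29]
(501.2,213.5,64.1) [ 1.44 -0.62  4.1 ]
[-0.10406886 -0.53377997 -0.72163253]
```

Around 4 mm to go. I creep down.

>>> carry_out:
  rows:
    - {"dp":[0,0,1.5],"rot":[0,0,0],"hand":0.1}
    - {"dp":[0,0,1],"rot":[0,0,0],"hand":0.1}
    - {"dp":[0,0,0.5],"rot":[0,0,0],"hand":0.1}
    - {"dp":[0,0,0],"rot":[0,0,0],"hand":0.1}

```text
clock: 7.45
tcp_pos: [502.0, 214.0, 65.2]
tcp_rot: [0.174, -0.0, 0.985, 0.0]
wrist_force: [-0.3, -0.3, -0.4]
finger_gap: 0.616
finger_force: 26.4
```

>>> carry_out:
  rows:
    - {"dp":[0,0,0.7],"rot":[0,0,0],"hand":0.1}
    - {"dp":[0,0,0.7],"rot":[0,0,0],"hand":0.1}
    - {"dp":[0,0,0],"rot":[0,0,0],"hand":0.1}

```text
clock: 7.82
tcp_pos: [502.4, 214.1, 64.6]
tcp_rot: [0.174, -0.001, 0.985, 0.0]
wrist_force: [-10.0, -0.6, 16.5]
finger_gap: 0.613
finger_force: 28.0
```

>>> carry_out:
  rows:
    - {"dp":[0,0,-0.6],"rot":[0,0,0],"hand":0.1}
    - {"dp":[0,0,0],"rot":[0,0,0],"hand":0.26}
    - {"dp":[0,0,0],"rot":[0,0,0],"hand":0.36}
    - {"dp":[0,0,0],"rot":[0,0,0],"hand":0.5}
    - {"dp":[0,0,-3],"rot":[0,0,0],"hand":0.55}
    - {"dp":[0,0,-10],"rot":[0,0,0],"hand":0.6}
    - {"dp":[0,0,-30],"rot":[0,0,0],"hand":0.6}
    - {"dp":[0,0,-45],"rot":[0,0,0],"hand":0.6}
    - {"dp":[0,0,-10],"rot":[0,0,0],"hand":0.6}

```text
clock: 8.95
tcp_pos: [469.1, 214.4, 159.8]
tcp_rot: [0.176, -0.001, 0.984, 0.001]
wrist_force: [-0.1, 0.5, -1.1]
finger_gap: 0.799
finger_force: 0.0
```

```bash
python3 look.py w4; python3 goto.py
```

```text
8.95 [469.1 214.4 159.8] [ 0.2 -0.   1.   0. ] 0.7992119357162176
halfmoon 0.84 [ 29.3 182.7] 2944 [471.1  25.9  82. ]
crescent 0.63 [ 15.5 265.9] 1010 [563.6 -33.4  82. ]
lens 0.69 [275.3 204.2] 3099 [494.3 212.1  78. ]
deck 0.7 [107.  176.7] 40681 [473.   78.4  70. ]
rest 0.56 [273.5 233.5] 9977 [533.6 210.3  70. ]
[468.54 213.81 155.48] 0.8018022887449436 9.3
[ 0.34 -0.   -0.94] yaw y 90.04462152274108 j [ 0.33  0.09 -0.56  0.59 -0.11  0.31]
```

View pics/w4.png

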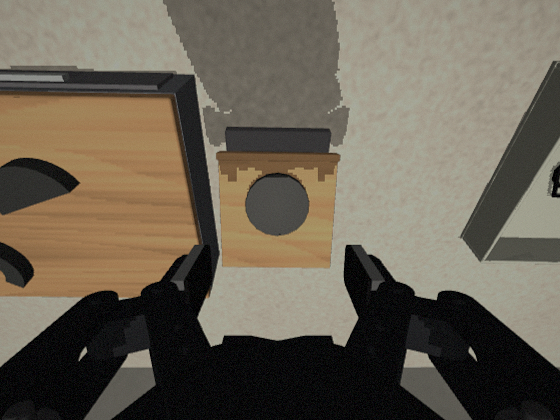

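The lens lies flat on the rest near the lip at (277,204), untouched by the gripper. The half-moon is next.

>>> carry_out:
  rows:
    - {"dp":[0,-40,0],"rot":[0,7,0],"hand":0.6}
    - {"dp":[0,-40,0],"rot":[0,7,0],"hand":0.5}
    - {"dp":[0,-40,0],"rot":[0,6,0],"hand":0.4}
    - {"dp":[-3,-40,0],"rot":[0,0,0],"hand":0.2}
    - {"dp":[-3,-37.3,0],"rot":[0,0,0],"hand":0.2}
    - {"dp":[0,0,0],"rot":[0,0,10.2],"hand":0.2}
    - {"dp":[0,0,0],"rot":[0,0,10.2],"hand":0.2}
    - {"dp":[0,0,0],"rot":[0,0,10.2],"hand":0.2}
    - {"dp":[0,0,0],"rot":[0,0,10.2],"hand":0.2}
    - {"dp":[0,0,0],"rot":[0,0,10.2],"hand":0.2}
    - {"dp":[0,0,0],"rot":[0,0,10.2],"hand":0.2}
    - {"dp":[0,0,0],"rot":[0,0,9.8],"hand":0.2}
    - {"dp":[0,0,0],"rot":[0,0,0],"hand":0.2}

```text
clock: 10.92
tcp_pos: [474.8, 16.7, 155.9]
tcp_rot: [-0.001, 0.58, 0.815, -0.0]
wrist_force: [-0.1, -0.2, 0.6]
finger_gap: 0.596
finger_force: 0.0
```

```bash
python3 goto.py '(474.5,16.5,73)'
python3 - <<'E'
from fit import *
c=imaging.get_calibration('wrist'); im=imaging.camera('wrist')[:,:,::-1]; cv2.imwrite('pics/w5.png',im)
r=cut_out('wrist','halfmoon')[:1]
if r:
    m=r[0]['mask']; print(r[0]['confidence'],r[0]['centre'],fit(m,c,'halfmoon',(474,16),70))
E
```

```text
[474.85  16.65 155.89] 0.5956958198081845 10.925
[-0.  0. -1.] yaw y 19.103787701563114 j [-0.14  0.22 -0.32  1.03  0.    1.1 ]
(474.5,16.5,73) [-0.08 -0.29 82.89]
0.69 [282.7, 208.5] (array([474.03,  16.43,   1.91]), np.float64(0.035565365105867386))
```

View pics/w5.png

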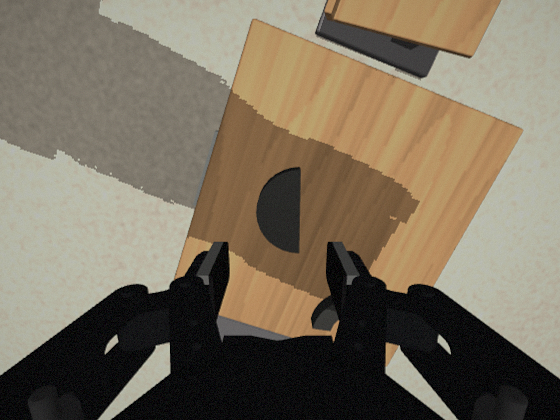

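The half-moon is centred between the pads at about (280,210), with its straight edge parallel to them. I grip it, lift, and carry it to the bin.

>>> carry_out:
  rows:
    - {"dp":[0,-0.4,30],"rot":[0,0,0],"hand":0.2}
    - {"dp":[0,0,30],"rot":[0,0,0],"hand":0.2}
    - {"dp":[0,0,15],"rot":[0,0,0],"hand":0.2}
    - {"dp":[0,0,7],"rot":[0,0,0],"hand":0.2}
    - {"dp":[0,0,1],"rot":[0,0,0],"hand":0.2}
    - {"dp":[0,0,0],"rot":[0,0,0],"hand":-0.1}
    - {"dp":[0,0,0],"rot":[0,0,0],"hand":-0.5}
    - {"dp":[0,0,0],"rot":[0,0,0],"hand":-0.5}
    - {"dp":[0,0,0],"rot":[0,0,0],"hand":-0.5}
    - {"dp":[0,0,-5],"rot":[0,0,0],"hand":-0.5}
    - {"dp":[0,0,-25],"rot":[0,0,0],"hand":-0.5}
    - {"dp":[0,0,-35],"rot":[0,0,0],"hand":-0.5}
    - {"dp":[0,0,-5],"rot":[0,0,0],"hand":-0.5}
  grip_force: 30

```text
clock: 12.65
tcp_pos: [475.6, 16.4, 145.7]
tcp_rot: [0.002, 0.58, 0.814, 0.001]
wrist_force: [0.2, -0.1, -0.2]
finger_gap: 0.386
finger_force: 29.9
```

>>> carry_out:
  rows:
    - {"dp":[-25,-6,0],"rot":[0,0,0],"hand":-0.5}
    - {"dp":[-35,-9,0],"rot":[0,0,0],"hand":-0.5}
    - {"dp":[-35,-9,0],"rot":[0,0,0],"hand":-0.5}
    - {"dp":[-35,-9,0],"rot":[0,0,0],"hand":-0.5}
    - {"dp":[-35,-9,0],"rot":[0,0,0],"hand":-0.5}
    - {"dp":[-19,-6,0],"rot":[0,0,0],"hand":-0.5}
    - {"dp":[0,0,25],"rot":[0,0,0],"hand":-0.5}
    - {"dp":[0,0,35],"rot":[0,0,0],"hand":-0.5}
    - {"dp":[0,0,30],"rot":[0,0,0],"hand":-0.5}
    - {"dp":[0,0,18],"rot":[0,0,0],"hand":-0.5}
    - {"dp":[0,0,0],"rot":[0,0,0],"hand":-0.5}

```text
clock: 14.02
tcp_pos: [488.4, -172.2, 34.5]
tcp_rot: [-0.001, 0.58, 0.814, -0.0]
wrist_force: [0.3, -0.2, 0.3]
finger_gap: 0.385
finger_force: 29.9
```

>>> carry_out:
  rows:
    - {"dp":[0,0,14],"rot":[0,0,0],"hand":-0.5}
    - {"dp":[0,0,5],"rot":[0,0,0],"hand":-0.5}
    - {"dp":[0,0,0],"rot":[0,0,0],"hand":0.0}
    - {"dp":[0,0,0],"rot":[0,0,0],"hand":0.0}
    - {"dp":[0,0,-10],"rot":[0,0,0],"hand":0.0}
    - {"dp":[0,0,-40],"rot":[0,0,0],"hand":0.0}
    - {"dp":[0,0,-45],"rot":[0,0,0],"hand":-0.1}
    - {"dp":[0,0,-40],"rot":[0,0,-10.1],"hand":-0.2}
    - {"dp":[0,0,-10],"rot":[0,0,-10.1],"hand":-0.2}
    - {"dp":[0,0,0],"rot":[0,0,-10.1],"hand":-0.2}
    - {"dp":[0,0,0],"rot":[0,0,-10.1],"hand":-0.2}
    - {"dp":[0,0,0],"rot":[0,0,-10.1],"hand":-0.2}
    - {"dp":[0,0,0],"rot":[0,0,-10.1],"hand":-0.2}
    - {"dp":[0,0,0],"rot":[0,0,-10.1],"hand":-0.2}
    - {"dp":[0,0,0],"rot":[0,0,-10.1],"hand":-0.2}
    - {"dp":[0,0,0],"rot":[0,0,-10.1],"hand":-0.2}
    - {"dp":[0,0,0],"rot":[0,0,-10.1],"hand":-0.2}
    - {"dp":[-40,25,0],"rot":[0,0,0],"hand":-0.2}
    - {"dp":[-40,25,0],"rot":[0,0,0],"hand":-0.2}
    - {"dp":[-44,26,0],"rot":[0,0,0],"hand":-0.2}

```text
clock: 16.52
tcp_pos: [559.1, -43.9, 162.7]
tcp_rot: [0.001, -0.259, 0.966, -0.0]
wrist_force: [0.3, -0.3, 0.1]
finger_gap: 0.401
finger_force: 0.0
```

```bash
python3 - <<'E'
from fit import *
c=imaging.get_calibration('wrist'); im=imaging.camera('wrist')[:,:,::-1]; cv2.imwrite('pics/w6.png',im)
for r in cut_out('wrist','crescent')[:1]: print(r['confidence'],r['centre'],r['mask'].sum(),fit(r['mask'],c,'crescent',(557,-44),70))
E
python3 goto.py '(557.3,-44.2,72)'
```

```text
0.75 [272.9, 208.5] 1835 (array([558.57, -44.06,   2.08]), np.float64(0.05443098768591881))
[560.09 -41.68 162.35] 0.3976333139804301 16.625
[ 0.  0. -1.] yaw y 120.26571116856168 j [-0.22  0.35 -0.1   1.11  0.   -0.75]
(557.3,-44.2,72) [ 3.8  -0.75 90.35]
```

View pics/w6.png

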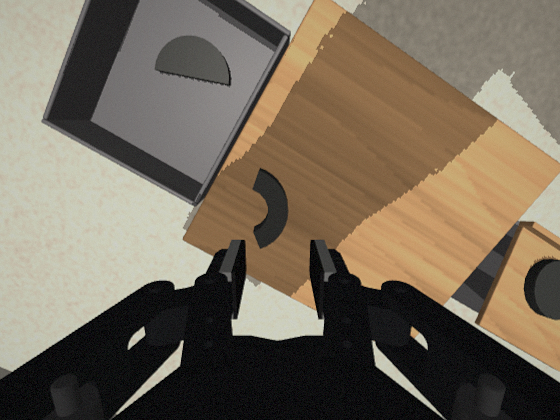

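The half-moon lies flat in the bin (195,62), and the crescent (272,208) sits between the pads with its opening to the left. I grip it across the band.

>>> carry_out:
  rows:
    - {"dp":[2.6,-1.3,30],"rot":[0,0,0],"hand":-0.2}
    - {"dp":[0,0,35],"rot":[0,0,0],"hand":-0.2}
    - {"dp":[0,0,17],"rot":[0,0,0],"hand":-0.2}
    - {"dp":[0,0,7],"rot":[0,0,0],"hand":-0.2}
    - {"dp":[0,0,1],"rot":[0,0,0],"hand":-0.2}
    - {"dp":[0,0,0],"rot":[0,0,0],"hand":-0.5}
    - {"dp":[0,0,0],"rot":[0,0,0],"hand":-0.9}
    - {"dp":[0,0,0],"rot":[0,0,0],"hand":-0.9}
    - {"dp":[0,0,0],"rot":[0,0,0],"hand":-0.9}
    - {"dp":[0,0,-5],"rot":[0,0,0],"hand":-0.9}
    - {"dp":[0,0,-25],"rot":[0,0,0],"hand":-0.9}
    - {"dp":[0,0,-35],"rot":[0,0,0],"hand":-0.9}
    - {"dp":[0,0,-5],"rot":[0,0,0],"hand":-0.9}

```text
clock: 18.25
tcp_pos: [558.2, -47.8, 144.2]
tcp_rot: [0.002, -0.259, 0.966, -0.001]
wrist_force: [0.4, 0.3, -0.0]
finger_gap: 0.208
finger_force: 27.3
```

>>> carry_out:
  rows:
    - {"dp":[15,-20,0],"rot":[0,0,0],"hand":-0.9}
    - {"dp":[22,-30,0],"rot":[0,0,0],"hand":-0.9}
    - {"dp":[22,-30,0],"rot":[0,0,0],"hand":-0.9}
    - {"dp":[14,-20,0],"rot":[0,0,0],"hand":-0.9}
    - {"dp":[4,-6,0],"rot":[0,0,0],"hand":-0.9}
    - {"dp":[0,0,25],"rot":[0,0,0],"hand":-0.9}
    - {"dp":[0,0,35],"rot":[0,0,0],"hand":-0.9}
    - {"dp":[0,0,30],"rot":[0,0,0],"hand":-0.9}
    - {"dp":[0,0,20],"rot":[0,0,0],"hand":-0.9}
    - {"dp":[0,0,5],"rot":[0,0,0],"hand":-0.9}
    - {"dp":[0,0,0],"rot":[0,0,0],"hand":-0.4}
    - {"dp":[0,0,0],"rot":[0,0,0],"hand":-0.2}
    - {"dp":[0,0,-10],"rot":[0,0,0],"hand":-0.2}
    - {"dp":[0,0,-40],"rot":[0,0,0],"hand":-0.2}
    - {"dp":[0,0,-45],"rot":[0,0,0],"hand":-0.2}
    - {"dp":[0,0,-45],"rot":[0,0,0],"hand":-0.2}
    - {"dp":[-20,30,-20],"rot":[0,0,0],"hand":-0.2}
    - {"dp":[-20,30,0],"rot":[0,0,0],"hand":-0.2}
    - {"dp":[0,0,0],"rot":[0,0,0],"hand":-0.2}

```text
clock: 20.62
tcp_pos: [548.1, -104.1, 188.1]
tcp_rot: [0.001, -0.26, 0.965, -0.0]
wrist_force: [1.1, 0.1, 0.3]
finger_gap: 0.398
finger_force: 0.0
```

```bash
python3 look.py w7
```

```text
20.625 [ 548.1 -104.1  188.1] [ 0.  -0.3  1.  -0. ] 0.3975598683530316
halfmoon 0.85 [249.  107.4] 1820 [ 490.1 -164.8   82. ]
crescent 0.6 [218.2 146.7] 993 [ 530.8 -172.1   82. ]
deck 0.79 [403.2 203.2] 46089 [492.6  -1.1  70. ]
bin 0.69 [228.  124.5] 25585 [ 512.5 -176.    62. ]
rest 0.95 [532.1 319.8] 4199 [527.1 193.3  70. ]
```

View pics/w7.png

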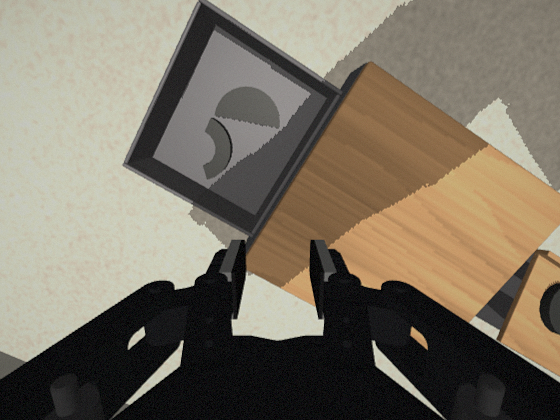

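Both offcuts are in the bin, the half-moon at (248,105) and the crescent at (218,148). The deck is clear, and the lens still shows on the rest at the right edge. I hand in.

```bash
python3 -c "
from plant import job
print(job.close_job())"
```

```text
the job is handed in; nothing more can be done
None
```

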